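# Hang the caddy in the bench trough and put the sanding block in it

## Robot

A 6-joint arm with a two-finger parallel gripper is mounted at the origin on the work surface; the furniture and walls round the work are solid. World frame = base frame: x ahead of the robot, y to its left, z up, the work surface at z = 0. Lengths are in m, angles in rad, forces in N, time in s.
With the tool pointing down it reaches from about 0.35 to 0.85 m from the base axis. Payload 8.1 kg.
Tool frame: the origin (TCP) lies midway between the tips of the shut fingers; the grasp point (between the pads) lies 19 mm behind it; z points along the fingers, y is the line along which they close (so a half turn about z gives the same grasp; the last joint's range is limited). The gripper opens to 93 mm and grips with 3 to 60 N. Pads are 15 mm wide; open, the fingers measure 128 mm over their backs; the gripper's body (75 mm by 188 mm) begins 65 mm behind the grasp point.
Start: joints at [-1.267, 0.13, 1.488, -0, 1.523, -0.085], TCP at [0.227, -0.555, 0.219] pointing down, gripper open.
Joint ranges: [-2.96, 2.96], [-0.89, 2.26], [0.02, 2.5], [-1.34, 4.48], [0, 2.73], [-2.66, 2.66]. Speed limits (rad/s): [2.39, 2.39, 2.79, 3.14, 3.14, 3.14].

## Interface

Orientations are given as a unit quaternion [w, x, y, z].
In Python, from cell import r, read_camera gives the robot as it stands.
- The arm moves only by the shell command python3 -m creep 'ROWS'. ROWS is JSON, one flat list of numbers, 7 for each row, row after row: the turn, a rotation vector about the world's x, y, z in rad, then the shift along the world's x, y, z in cm, then the closure, from -1 (fully open) to 1 (shut). A call has exactly 8 rows; each row is the pose to reach, as a shift and turn from the pose commanded when the call began; what a row does not reach only later rows make up. A row lasts 1/12 s, in which the tool goes at most 41.7 mm and 7.16 degrees, less where a joint would pass 70% of its speed; a pose out of reach is approached as far as the arm can. A call with a gripper value outside its range is refused whole. The fingers move at their own pace and stop on an object; the grip force is fixed at half the most. Time passes only in rows, so rows that repeat a pose let the fingers close, or fill a call up. It gives the time, the measured TCP pose, the force, the opening and the grip force at its end, in the units of the state.
- r.state(): the state, without advancing time (a new reading comes with each control period).
- read_camera(name): name is "side" or "top" or "wrist"; returns a dict with "pixels" (400x640x3 uint8, red, green, blue), "depth" (400x640 float32, m along the optical axis (not along the pixel's ray), 0 where there is no reading), "mtx" (3x3 intrinsics, pixels), "pose" (4x4, takes a point from camera to world coordinates); the wrist camera has in their place "hand_eye" (4x4, takes a point from camera to tool coordinates, whose origin is the TCP and whose axes are the flange's). Camera axes: x right, y up, looking along -z (the intrinsics and any distortion apply to the point x, -y, -z); pixel columns grow to the right and rows downward; lengths in m; the calibration is good to about 2 mm. The wrist camera is an equidistant fisheye: a pixel r from the principal point sees the ray r / f radians off the axis. A picture is of the moment at which its call begins: read the wrist's pose just before it.
- r.sign_off(): hands the job in; it is judged then, once.
The state is a dict: "time": time; "joint_pos": joint angles; "joint_velocities": joint speeds; "joint_efforts": joint torques, N m; "eef_pos": TCP position; "eef_rot": TCP orientation; "ft_force": force on the tool from outside, world axes, zero at the start; "torque": the same for the moment, N m; "finger_gap": finger opening in m; "grasp_force": force on a finger pad.
Only numpy, scipy, OpenCV 4.12 (cv2) and the standard library are available. Lean on these libraries where they do the work, as an engineer would, in place of code of your own. Each camera call takes 0.05 s, during which the arm holds its last target. There are 200 camera calls.

## Task

First push the trough's sliding cover all the way to the right. Then hook the caddy's bent lip over the trough's near long wall so that it hangs inside, and slide it along the wall to the left until it sits against the trough's left end; last, lay the sanding block flat in the hanging caddy. Leave the other things on the table where they are.

Things in the scene. Friction and masses are not known exactly. Their poses are not given: they have to be found in the camera images.
- trough: Open grey steel trough fixed to the table, 130 (x) x 280 (y) x 80 mm high, walls 6 mm, floor 5 mm. Origin: centre of its underside; x away from the robot, y to its left. Near long wall (to hook on): outer face x = -65, inner face x = -59 mm; left end wall's inner face y = +134; all rims z = 80. A 3 mm high flange runs 17 mm out at the foot of both long walls.
- cover (a joint): Slide of the trough's plywood cover, m: 0 = over the left part of the trough, grows as it slides to the right (trough -y), 0.160 = stop at the right end. It resists with about 1.5 N and stays where it is left.
- cover_cleat (a point): Centre of the top of the wooden cleat across the middle of the cover; at trough y = +80 mm with joint 0. The cover is plywood, 136 (x) x 120 (y) x 8 mm, on the rims (its top 88 mm over the table). The cleat stands 24 mm higher (top 112 mm), is 14 mm thick (y) and 110 mm long (x): push on its left side. Axes as the trough's.
- caddy: Loose aluminium hook-on caddy, 0.2 kg, standing upright, lip roughly towards the robot. Tray 90 (x) x 104 (y) mm outside, floor and walls 4 mm, walls 22 mm high; at -x an upright back plate (outer face x = -45, top z = 50). Origin: centre of its underside. Hung on the near wall its x axis points as the trough's; fully left, its origin is at about trough (-14, +82, +34) mm.
- caddy_lip (a point): Middle of the underside of the caddy's lip, (-51, 0, 46) mm in the caddy frame; rests on the rim when hung. The lip, as wide as the caddy, is bent from the plate's top outward (-x, 4 mm thick), then down (inner face x = -57, lower end z = 26 mm, the last 8 mm flared outward): a 12 mm gap for the wall. Hung, the caddy leans up to 0.15 rad and sliding it along the rim takes 1 to 5 N.
- caddy_grip (a point): Grasp point on the caddy's wooden grip, a light wooden plate 10 mm thick (caddy x -51 to -41), 50 mm wide (y), standing above the lip from z = 50 to z = 84 mm; the point is the middle of its top edge, at (-46, 0, 84) mm in the caddy frame.
- sand_block: Loose pale cork sanding block, 36 (x) x 70 (y) x 26 mm high, 50 g, lying flat. Origin: centre of its underside. Fits the tray (82 x 96 mm inside) either way round.
- pliers_dark: Bystander: cutters with dark and red grips, 32 x 148 (y) x 12 mm, lying flat; origin centre of the underside.
- masking_tape: Bystander: roll of masking tape, 102 mm across, 25 mm high; origin centre of the underside.
- green_sander: Bystander: hand sanding block with green grip, 55 x 102 (y) x 68 mm; origin centre of the underside.
There are look-alikes about, which are no part of the job. What is shaped like the sand_block but green or pink is not meant.

How it is judged:
By the outcome, as a careful person would: the job done as asked, in the order asked, and still so for the second after the job is handed in, with the robot touching nothing.
It also fails if it takes over 72 s, if anything falls off the work surface, if the arm or the gripper's body presses on something with over 40 N, if the wrist force passes 120 N, or if a joint passes its speed limit or range.

## Working session

There is one attempt and no reset: what is moved stays moved. The work goes in short steps, Python scripts to look and compute and a shell command to move; the robot and the scene stay as the last step left them, time stands still between calls to the robot, and variables do not carry over. Pictures are saved under pics/ and viewed, at most 10 in all, crops included, and the job is handed in when it is done.

```bash
mkdir -p pics; ls; cat > h.py <<'E'
import numpy as np, cv2
from cell import r, read_camera
def cam(n):
    c=read_camera(n); return c
def save(c,fn): cv2.imwrite('pics/'+fn,cv2.cvtColor(c['pixels'],cv2.COLOR_RGB2BGR))
def pts(c):
    d=c['depth']; K=c['mtx']; v,u=np.mgrid[0:400,0:640]
    x=(u-K[0,2])/K[0,0]*d; y=(v-K[1,2])/K[1,1]*d
    P=np.stack([x,-y,-d],-1); T=c['pose']
    return P@T[:3,:3].T+T[:3,3]
E
python3 - <<'E'
from h import *
t=cam('top'); s=cam('side'); save(t,'top1.png'); save(s,'side1.png')
np.savez('scene.npz',tp=pts(t),tr=t['pixels'],sp=pts(s),sr=s['pixels'],td=t['depth'],sd=s['depth'])
print(t['pose'],s['pose'],r.state())
E
```

```text
pics
[[-0.02288231  0.98859274 -0.148865    0.20270268]
 [-0.99959102 -0.02006922  0.02037196  0.05385671]
 [ 0.01715197  0.14927027  0.98864766  1.39641677]
 [ 0.          0.          0.          1.        ]] [[ 9.70015954e-01  9.73034511e-02 -2.22713016e-01  1.48000227e-01]
 [-2.43039603e-01  3.84977285e-01 -8.90350628e-01 -9.45224802e-01]
 [-8.94736481e-04  9.17782397e-01  3.97082700e-01  5.36107662e-01]
 [ 0.00000000e+00  0.00000000e+00  0.00000000e+00  1.00000000e+00]] {'time': 0.1, 'joint_pos': array([-1.26738755e+00,  1.31092093e-01,  1.48917066e+00, -1.11636783e-05,
        1.52300881e+00, -8.53769335e-02]), 'joint_velocities': array([ 1.17603807e-03, -7.63132436e-05, -2.19378707e-03, -4.13179648e-04,
       -3.66117473e-04, -3.49459096e-04]), 'joint_efforts': array([ 1.80542975e-03, -5.61339533e+01, -4.93099558e+01,  7.70437368e-02,
        2.91091623e-02, -3.99915689e-05]), 'eef_pos': array([ 0.22731301, -0.55471295,  0.21768835]), 'eef_rot': array([-8.33862479e-04,  9.81164734e-01,  1.93171062e-01, -9.68746607e-05]), 'ft_force': array([-1.86304402,  1.18659431, -0.83258003]), 'torque': array([-0.00319078,  0.02669074,  0.000881  ]), 'grasp_force': 0.0, 'finger_gap': 0.09295264897609318}
```

View pics/top1.png

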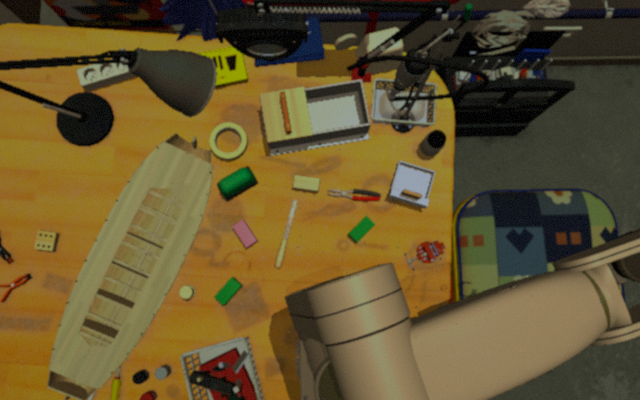

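View pics/side1.png

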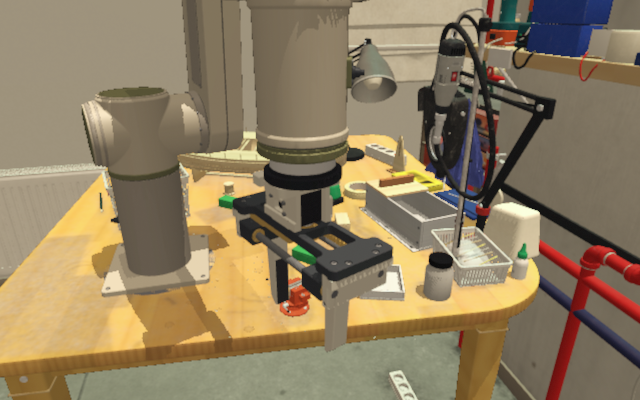

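The top view shows the trough at (263–370, 80–152) with its cover on the left, its cleat at (285,112). The caddy is at (411,185) with its grip at (412,194). The pale block is at (306,184) and the cutters at (355,194). The side view shows the gripper in front of the caddy.

```bash
python3 - <<'E'
from h import *
z=np.load('scene.npz'); P=z['tp']; 
def box(u0,u1,v0,v1,zl,zh,name):
    m=np.zeros((400,640),bool); m[v0:v1,u0:u1]=1
    m&=(P[...,2]>zl)&(P[...,2]<zh)&(z['td']>0)
    n,l,st,_=cv2.connectedComponentsWithStats(m.astype(np.uint8))
    if n<2: print(name,'none');return
    k=1+np.argmax(st[1:,4]); Q=P[l==k]
    rc=cv2.minAreaRect((Q[:,:2]*1000).astype(np.float32))
    print(name,n,len(Q),'ctr',np.round(rc[0]),'size',np.round(rc[1]),'ang',round(rc[2],1),'z',np.round(np.percentile(Q[:,2],[5,50,95])*1000), 'mean',np.round(Q.mean(0)*1000), 'corners',np.round(cv2.boxPoints(rc)).tolist())
box(250,380,70,160,.07,.095,'trough rim+cover')
box(250,318,70,160,.084,.095,'cover')
box(265,310,85,145,.100,.125,'cleat')
box(380,440,150,215,.008,.1,'caddy')
box(380,440,150,215,.04,.1,'caddy hi')
box(380,440,150,215,.065,.1,'caddy grip')
box(385,440,150,215,.015,.035,'caddy tray')
box(288,324,170,197,.015,.04,'block')
box(325,382,180,206,.006,.04,'pliers')
box(210,260,160,200,.02,.09,'sander')
E
```

```text
trough rim+cover 2 2532 ctr [650.  57.] size [138. 280.] ang 8.6 z [76. 88. 93.] mean [641. 105.  87.] corners [[561.0, 186.0], [603.0, -91.0], [739.0, -71.0], [697.0, 206.0]]
cover 6 1935 ctr [638. 135.] size [138. 120.] ang 8.9 z [85. 89. 93.] mean [637. 134.  89.] corners [[561.0, 184.0], [579.0, 64.0], [715.0, 86.0], [697.0, 205.0]]
cleat 2 226 ctr [639. 134.] size [111.  14.] ang 8.9 z [107. 112. 117.] mean [636. 134. 112.] corners [[583.0, 133.0], [585.0, 119.0], [694.0, 136.0], [692.0, 150.0]]
caddy 81 684 ctr [ 455. -205.] size [109. 111.] ang 72.0 z [11. 45. 85.] mean [ 437. -197.   42.] corners [[385.0, -240.0], [491.0, -274.0], [524.0, -171.0], [419.0, -136.0]]
caddy hi 3 365 ctr [ 416. -191.] size [104.  22.] ang 71.2 z [44. 52. 87.] mean [ 415. -190.   59.] corners [[389.0, -236.0], [410.0, -243.0], [443.0, -145.0], [422.0, -138.0]]
caddy grip 4 99 ctr [ 421. -192.] size [49. 13.] ang 70.0 z [67. 83. 89.] mean [ 419. -191.   82.] corners [[406.0, -213.0], [418.0, -217.0], [435.0, -171.0], [423.0, -166.0]]
caddy tray 6 168 ctr [ 466. -207.] size [106.  89.] ang 72.9 z [17. 22. 27.] mean [ 482. -211.   22.] corners [[408.0, -244.0], [492.0, -270.0], [523.0, -169.0], [439.0, -143.0]]
block 2 339 ctr [464.  85.] size [70. 36.] ang 81.0 z [22. 27. 31.] mean [463.  85.  27.] corners [[441.0, 53.0], [477.0, 47.0], [488.0, 117.0], [452.0, 123.0]]
pliers 32 367 ctr [431. -45.] size [146.  34.] ang 86.5 z [ 7. 11. 16.] mean [431. -56.  11.] corners [[409.0, -117.0], [443.0, -119.0], [452.0, 27.0], [418.0, 29.0]]
sander 4 702 ctr [466. 271.] size [ 49. 102.] ang 28.0 z [28. 64. 71.] mean [464. 269.  58.] corners [[420.0, 305.0], [468.0, 215.0], [511.0, 238.0], [464.0, 328.0]]
```

```bash
python3 - <<'E'
from h import *
z=np.load('scene.npz'); P=z['tp']
m=(P[...,2]>.12)&(z['td']>0)&(P[...,0]>.35)&(P[...,0]<1.0)&(P[...,1]>-.4)&(P[...,1]<.5)
m[230:]=0
n,l,st,_=cv2.connectedComponentsWithStats(m.astype(np.uint8))
for k in range(1,n):
    if st[k,4]>15:
        Q=P[l==k]; print(st[k,4],np.round(Q.min(0),2),np.round(Q.max(0),2))
E
python3 -m creep '[0,0,0.44,10,20,4,1, 0,0,0.44,10,20,4,1, 0,0,0.44,10,20,4,1, 0,0,0.44,10,20,4,1, 0,0,0.44,10,20,4,1, 0,0,0.44,13,26,4,1, 0,0,0.44,13,26,4,1, 0,0,0.44,13,26,4,1]'
```

```text
10124 [ 0.58 -0.31  0.12] [0.94 0.42 0.55]
82 [ 0.82 -0.05  0.12] [ 0.85 -0.01  0.13]
4648 [0.56 0.26 0.3 ] [0.69 0.5  0.47]
4127 [0.35 0.32 0.12] [0.57 0.5  0.18]
40 [0.54 0.35 0.12] [0.56 0.37 0.17]
time: 0.77
eef_pos: [0.3601, -0.2899, 0.2591]
eef_rot: [-0.0, 0.914, 0.405, 0.001]
ft_force: [-0.4, 0.1, 0.1]
finger_gap: 0.0441
grasp_force: 0.0
```

```bash
python3 - <<'E'
from h import *
z=np.load('scene.npz'); P=z['tp']
for zl in (.13,.2,.3):
  m=(P[...,2]>zl)&(z['td']>0)&(P[...,0]>.45)&(P[...,0]<.85)&(P[...,1]>-.3)&(P[...,1]<.26)
  m[230:]=0; Q=P[m]
  for y in np.arange(-.3,.26,.08):
    q=Q[(Q[:,1]>=y)&(Q[:,1]<y+.08)]
    if len(q): print(zl,round(y,2),len(q),'xmin',round(np.percentile(q[:,0],1),3))
E
python3 -m creep '[0,0,0.46,14,23,2,1, 0,0,0.46,14,23,2,1, 0,0,0.46,14,23,2,1, 0,0,0.46,14,23,2,1, 0,0,0.46,14,23,2,1, 0,0,0.46,14,23,2,1, 0,0,0.46,14,23,2,1, 0,0,0.46,14,23,2,1]'
```

```text
0.13 -0.3 497 xmin 0.577
0.13 -0.22 2131 xmin 0.579
0.13 -0.14 1732 xmin 0.586
0.13 -0.06 671 xmin 0.626
0.13 0.02 835 xmin 0.749
0.13 0.1 1976 xmin 0.748
0.13 0.18 1665 xmin 0.748
0.2 -0.3 478 xmin 0.577
0.2 -0.22 2020 xmin 0.578
0.2 -0.14 1694 xmin 0.586
0.2 -0.06 667 xmin 0.626
0.2 0.02 829 xmin 0.749
0.2 0.1 1631 xmin 0.748
0.2 0.18 1378 xmin 0.748
0.3 -0.3 291 xmin 0.576
0.3 -0.22 1616 xmin 0.578
0.3 -0.14 1533 xmin 0.586
0.3 -0.06 667 xmin 0.626
0.3 0.02 687 xmin 0.749
0.3 0.1 1104 xmin 0.748
0.3 0.18 843 xmin 0.748
time: 1.43
eef_pos: [0.4989, -0.0619, 0.2784]
eef_rot: [-0.001, 0.798, 0.602, 0.0]
ft_force: [0.4, -1.1, 0.0]
finger_gap: 0.0
grasp_force: 0.0
```

```bash
python3 - <<'E'
from h import *
z=np.load('scene.npz')
for nm,p,d in (('top','tp','td'),('side','sp','sd')):
  P=z[p]; m0=(z[d]>0)
  if nm=='top': m0[230:]=0
  else: m0[:,:395]=0
  for y in np.arange(-.2,.14,.04):
   for zl in np.arange(.15,.65,.1):
    m=m0&(P[...,2]>zl)&(P[...,2]<zl+.1)&(P[...,0]>.45)&(P[...,0]<.85)&(P[...,1]>y)&(P[...,1]<y+.04)
    q=P[m]
    if len(q)>3: print(nm,'y %.2f z %.2f n %d xmin %.3f'%(y,zl,len(q),np.percentile(q[:,0],2)))
E
```

```text
top y -0.20 z 0.15 n 144 xmin 0.632
top y -0.20 z 0.25 n 359 xmin 0.636
top y -0.20 z 0.35 n 303 xmin 0.635
top y -0.20 z 0.45 n 407 xmin 0.579
top y -0.16 z 0.15 n 196 xmin 0.618
top y -0.16 z 0.25 n 81 xmin 0.599
top y -0.16 z 0.35 n 378 xmin 0.586
top y -0.16 z 0.45 n 683 xmin 0.586
top y -0.12 z 0.15 n 48 xmin 0.764
top y -0.12 z 0.25 n 69 xmin 0.600
top y -0.12 z 0.35 n 410 xmin 0.590
top y -0.12 z 0.45 n 216 xmin 0.594
top y -0.08 z 0.35 n 355 xmin 0.625
top y -0.08 z 0.45 n 130 xmin 0.616
top y -0.04 z 0.35 n 325 xmin 0.632
top y 0.00 z 0.35 n 219 xmin 0.762
top y 0.04 z 0.25 n 109 xmin 0.749
top y 0.04 z 0.35 n 213 xmin 0.762
top y 0.08 z 0.15 n 165 xmin 0.766
top y 0.08 z 0.25 n 481 xmin 0.749
top y 0.08 z 0.35 n 212 xmin 0.762
top y 0.12 z 0.15 n 235 xmin 0.762
top y 0.12 z 0.25 n 470 xmin 0.748
top y 0.12 z 0.35 n 239 xmin 0.763
side y -0.20 z 0.15 n 387 xmin 0.631
side y -0.20 z 0.25 n 682 xmin 0.635
side y -0.20 z 0.35 n 466 xmin 0.603
side y -0.20 z 0.45 n 710 xmin 0.580
side y -0.16 z 0.15 n 517 xmin 0.614
side y -0.16 z 0.25 n 349 xmin 0.599
side y -0.16 z 0.35 n 1227 xmin 0.585
side y -0.16 z 0.45 n 570 xmin 0.585
side y -0.12 z 0.15 n 93 xmin 0.765
side y -0.12 z 0.25 n 26 xmin 0.601
side y -0.12 z 0.35 n 127 xmin 0.773
side y -0.12 z 0.45 n 40 xmin 0.599
side y -0.08 z 0.35 n 113 xmin 0.771
side y -0.04 z 0.35 n 87 xmin 0.632
side y 0.00 z 0.35 n 61 xmin 0.761
side y 0.04 z 0.15 n 47 xmin 0.771
side y 0.04 z 0.25 n 482 xmin 0.750
side y 0.04 z 0.35 n 102 xmin 0.762
side y 0.08 z 0.15 n 549 xmin 0.766
side y 0.08 z 0.25 n 170 xmin 0.761
side y 0.08 z 0.35 n 20 xmin 0.773
side y 0.12 z 0.15 n 111 xmin 0.763
side y 0.12 z 0.25 n 20 xmin 0.764
side y 0.12 z 0.35 n 4 xmin 0.797
```

```bash
python3 -m creep '[0,0,0.43,4,21,0,1, 0,0,0.43,5,21,0,1, 0,0,0.43,8,21.5,0,1, 0,0,0.43,10,21.5,-5,1, 0,0,0.43,10,21.5,-8,1, 0,0,0.43,10,21.5,-8,1, 0,0,0.43,10,21.5,-8,1, 0,0,0.43,10,21.5,-8,1]'
```

```text
time: 2.1
eef_pos: [0.5958, 0.1506, 0.1931]
eef_rot: [-0.003, 0.652, 0.758, -0.003]
ft_force: [0.6, -0.3, -0.6]
finger_gap: 0.0004
grasp_force: 0.0
```

```bash
python3 -m creep '[0.02,-0.1,0,0,0,-2,1, 0.03,-0.2,0,0,0,-4,1, 0.045,-0.3,0,0,0,-6,1, 0.06,-0.396,0,0,0,-8,1, 0.06,-0.396,0,0,0,-9,1, 0.06,-0.396,0,0,0,-9,1, 0.06,-0.396,0,0,0,-9,1, 0.06,-0.396,0,0,0,-9,1]'
```

```text
time: 2.77
eef_pos: [0.6018, 0.1497, 0.114]
eef_rot: [0.131, 0.64, 0.742, 0.153]
ft_force: [0.6, 0.2, -0.1]
finger_gap: 0.0007
grasp_force: 0.0
```

```bash
python3 -m creep '[0,0,0,0,0,-1,1, 0,0,0,0,0,-1,1, 0,0,0,0.2,-1.5,-1,1, 0,0,0,0.45,-3,-1,1, 0,0,0,0.7,-4.5,-1,1, 0,0,0,0.9,-6,-1,1, 0,0,0,1.1,-7.5,-1,1, 0,0,0,1.35,-9,-1,1]'
```

```text
time: 3.43
eef_pos: [0.6119, 0.0595, 0.0995]
eef_rot: [0.129, 0.64, 0.742, 0.151]
ft_force: [-1.1, 1.7, 1.5]
finger_gap: 0.0004
grasp_force: 0.9
```

```bash
python3 -m creep '[0,0,0,0.2,-1.5,0,1, 0,0,0,0.45,-3,0,1, 0,0,0,0.7,-4.5,0,1, 0,0,0,0.9,-6,0,1, 0,0,0,1,-6.8,0,1, 0,0,0,1.1,-7.3,0,1, 0,0,0,1.15,-7.6,0,1, 0,0,0,1.2,-7.8,0,1]'
```

```text
time: 4.1
eef_pos: [0.6227, -0.0132, 0.0994]
eef_rot: [0.126, 0.64, 0.743, 0.153]
ft_force: [-12.1, 32.3, 15.9]
finger_gap: 0.0007
grasp_force: 17.2
```

```bash
python3 -m creep '[0,0,0,-0.2,1.2,0,1, 0,0,0,-0.3,1.5,2,1, 0,0,0,-2,1.5,6,1, -0.02,0.12,0,-6,1,10,1, -0.04,0.24,0,-10,0,12,1, -0.06,0.36,0,-14,-3,12,0, -0.06,0.396,0,-18,-6,12,-1, -0.06,0.396,0,-20,-9,12,-1]'
python3 - <<'E'
from h import *
t=cam('top'); save(t,'top2.png'); P=pts(t); d=t['depth']
def comp(u0,u1,v0,v1,zl,zh):
    m=np.zeros((400,640),bool); m[v0:v1,u0:u1]=1
    m&=(P[...,2]>zl)&(P[...,2]<zh)&(d>0)
    n,l,st,_=cv2.connectedComponentsWithStats(m.astype(np.uint8)); k=1+np.argmax(st[1:,4]); Q=P[l==k]
    rc=cv2.minAreaRect((Q[:,:2]*1000).astype(np.float32)); print(len(Q),rc,np.round(Q.mean(0),3))
comp(300,375,80,160,.1,.125)
print(r.state()['eef_pos'],r.state()['eef_rot'])
E
```

```text
time: 4.77
eef_pos: [0.4432, -0.0875, 0.2192]
eef_rot: [-0.001, 0.652, 0.758, -0.001]
ft_force: [1.0, -0.7, -0.6]
finger_gap: 0.016
grasp_force: 0.0
233 ((662.3535766601562, -21.805164337158203), (110.31938171386719, 15.06974983215332), 8.596426010131836) [ 0.66  -0.021  0.112]
[ 0.43898719 -0.09252512  0.21842864] [-4.28837672e-04  6.52862897e-01  7.57471717e-01 -2.53999078e-03]
```

View pics/top2.png

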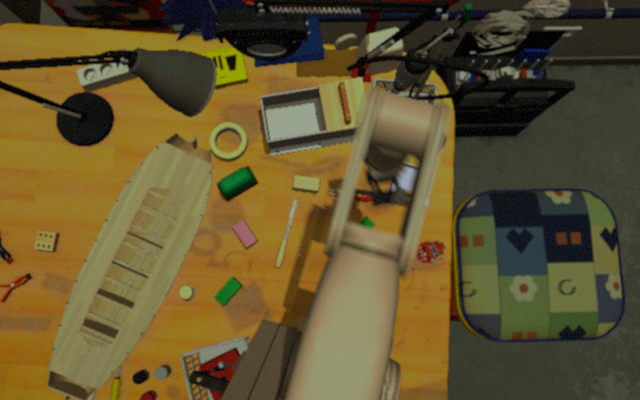

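Cover at its stop: cleat at px (345,102), world (0.662,-0.022). Next, the caddy.

```bash
python3 -m creep '[0,0,-0.12,-0.5,-3,0,-1, 0,0,-0.24,-1,-6,-1,-1, 0,0,-0.36,-1.5,-9,-2,-1, 0,0,-0.473,-1.9,-10,-4,-1, 0,0,-0.473,-1.9,-10,-6,-1, 0,0,-0.473,-1.9,-10,-6,-1, 0,0,-0.473,-1.9,-10,-6,-1, 0,0,-0.473,-1.9,-10,-6,-1]'
python3 - <<'E'
from h import *
s=r.state(); w=cam('wrist'); save(w,'w1.png'); print(s['eef_pos'],s['eef_rot'],w['mtx'],w['hand_eye'].round(3))
s=cam('side'); save(s,'s2.png')
E
```

```text
time: 5.48
eef_pos: [0.4247, -0.1876, 0.1589]
eef_rot: [0.0, 0.812, 0.584, 0.0]
ft_force: [0.3, 0.9, 0.1]
finger_gap: 0.0729
grasp_force: 0.0
[ 0.42472021 -0.18763816  0.15893609] [4.24425668e-04 8.11774788e-01 5.83970435e-01 2.10221519e-04] [[309.70691629   0.         323.5797945 ]
 [  0.         309.70691629 200.2802388 ]
 [  0.           0.           1.        ]] [[ 0.002  0.971  0.237  0.064]
 [ 1.    -0.001 -0.001 -0.001]
 [-0.001  0.237 -0.971 -0.167]
 [ 0.     0.     0.     1.   ]]
```

View pics/w1.png

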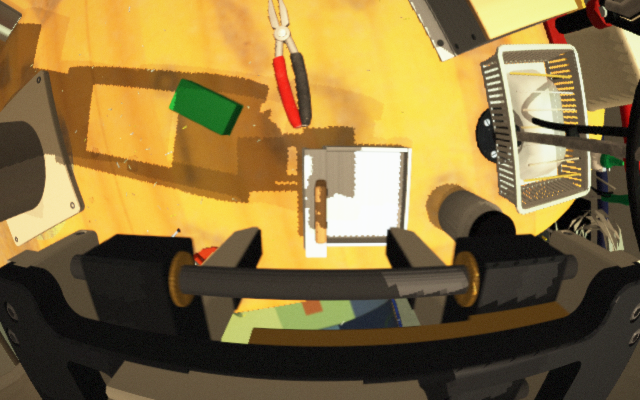

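Wrist view: grip at (321,181–243), midway between the fingers (245 and 405); ray gives (0.420,-0.191), agreeing with the top view.

```bash
python3 -m creep '[0,0,0,-0.4,-0.4,-2,-1, 0,0,0,-0.4,-0.4,-5,-1, 0,0,0,-0.4,-0.4,-8,-1, 0,0,0,-0.4,-0.4,-9.5,-1, 0,0,0,-0.4,-0.4,-10.2,-1, 0,0,0,-0.4,-0.4,-10.4,-1, 0,0,0,-0.4,-0.4,-10.4,-1, 0,0,0,-0.4,-0.4,-10.4,-1]'
python3 -m creep '[0,0,0,0,0,0,-0.5, 0,0,0,0,0,0,0, 0,0,0,0,0,0,0.5, 0,0,0,0,0,0,1, 0,0,0,0,0,0,1, 0,0,0,0,0,0,1, 0,0,0,0,0,0,1, 0,0,0,0,0,0,1]'
```

```text
time: 6.25
eef_pos: [0.4213, -0.1924, 0.0555]
eef_rot: [0.001, 0.812, 0.584, 0.001]
ft_force: [0.1, -0.0, 0.0]
finger_gap: 0.0933
grasp_force: 0.0
time: 6.92
eef_pos: [0.42, -0.1918, 0.0537]
eef_rot: [-0.0, 0.812, 0.583, -0.0]
ft_force: [-0.4, -0.2, -0.2]
finger_gap: 0.0444
grasp_force: 0.0
```

```bash
python3 -m creep '[0,0,0,0,0,0,1, 0,0,0,0,0,0,1, 0,0,0,0,0,0,1, 0,0,0,0,0,0,1, 0,0,0,0,0,0,1, 0,0,0,0,0,0,1, 0,0,0,0,0,0,1, 0,0,0,0,0,0,1]'
python3 -m creep '[0,0,0,0,0,1,1, 0,0,0,0,0,3,1, 0,0,0,0,0,5,1, 0,0,0,0,0,7,1, 0,0,0,0,0,9,1, 0,0,0,0,0,11,1, 0,0,0,0,0,12,1, 0,0,0,0,0,12,1]'
python3 - <<'E'
from h import *
t=cam('side'); save(t,'side3.png')
E
```

```text
time: 7.58
eef_pos: [0.4201, -0.1918, 0.0538]
eef_rot: [0.0, 0.812, 0.583, 0.0]
ft_force: [0.5, -0.3, 0.5]
finger_gap: 0.0099
grasp_force: 30.0
time: 8.25
eef_pos: [0.4214, -0.1926, 0.1768]
eef_rot: [0.002, 0.812, 0.583, 0.001]
ft_force: [0.1, -0.8, -1.9]
finger_gap: 0.0101
grasp_force: 30.0
```

View pics/side3.png

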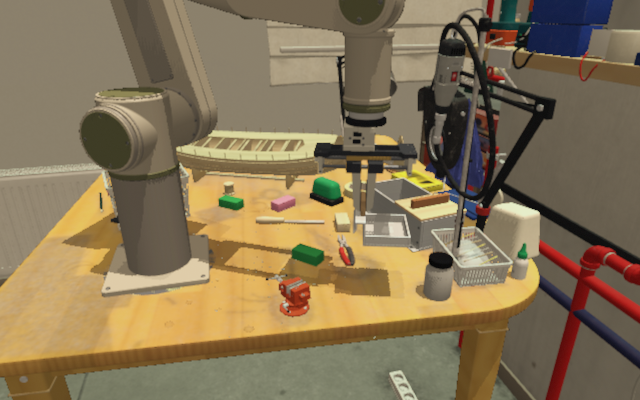

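The caddy hangs level in the gripper at (385,230), clear of the table.

```bash
python3 -m creep '[0,0,0.06,0,3,1,1, 0,0,0.14,0.5,7,1,1, 0,0,0.22,1,11,1,1, 0,0,0.3,2,15,1,1, 0,0,0.38,4,19,1,1, 0,0,0.44,6,23,1,1, 0,0,0.474,9,26,1,1, 0,0,0.474,11,28,1,1]'
python3 -m creep '[0,0,0,2,0.8,0,1, 0,0,0,3.5,1.4,-0.2,1, 0,0,0,4.8,1.5,-0.7,1, 0,0,0,5.4,1.5,-1.5,1, 0,0,0,5.4,1.5,-2,1, 0,0,0,5.4,1.5,-2,1, 0,0,0,5.4,1.5,-2,1, 0,0,0,5.4,1.5,-2,1]'
python3 - <<'E'
from h import *
s=r.state(); w=cam('wrist'); save(w,'w2.png'); print(s['eef_pos'],s['eef_rot'])
t=cam('top'); save(t,'top3.png'); np.savez('scene3.npz',tp=pts(t),td=t['depth'])
E
```

```text
time: 8.97
eef_pos: [0.5298, 0.0911, 0.1816]
eef_rot: [-0.001, 0.651, 0.759, -0.001]
ft_force: [0.3, -0.5, -2.1]
finger_gap: 0.0098
grasp_force: 30.0
time: 9.63
eef_pos: [0.5833, 0.1029, 0.1636]
eef_rot: [-0.0, 0.653, 0.758, -0.0]
ft_force: [0.3, 0.8, -2.3]
finger_gap: 0.0099
grasp_force: 30.0
[0.58331828 0.10285389 0.16361169] [-2.25539400e-04  6.52683990e-01  7.57630196e-01 -2.09294348e-04]
```

View pics/w2.png

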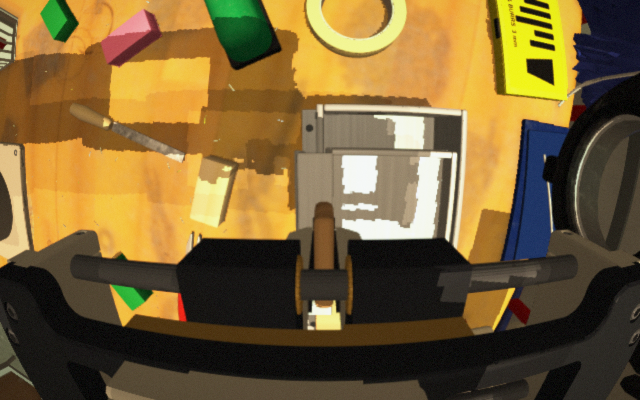

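```bash
cat >> h.py <<'E'
from scipy.spatial.transform import Rotation as R
def wpts(s,w):
    K=w['mtx']; v,u=np.mgrid[0:400,0:640]; a=(u-K[0,2])/K[0,0]; b=(v-K[1,2])/K[1,1]
    th=np.hypot(a,b)+1e-9; d=w['depth']; k=np.tan(th)/th
    P=np.stack([a*k*d,-b*k*d,-d],-1); H=w['hand_eye']; P=P@H[:3,:3].T+H[:3,3]
    q=s['eef_rot']; return P@R.from_quat([q[1],q[2],q[3],q[0]]).as_matrix().T+s['eef_pos']
C,S_=np.cos(.151),np.sin(.151)
def tr(P):
    d=P[...,:2]-[.650,.057]; return np.stack([d[...,0]*C+d[...,1]*S_,-d[...,0]*S_+d[...,1]*C,P[...,2]],-1)*1000
E
python3 - <<'E'
from h import *
s=r.state(); w=cam('wrist'); T=tr(wpts(s,w)); np.set_printoptions(suppress=True,linewidth=200)
for v in (115,130,140,165,185):
    print(v); print(np.c_[np.arange(294,350,2),T[v,294:350:2].round(0),w['pixels'][v,294:350:2].mean(-1).round()].astype(int).tolist())
print('far wall',T[130,440:470:3].round(0).astype(int).tolist())
print('left end',T[98:112:2,400].round(0).astype(int).tolist())
E
```

```text
115
[[294, -90, 132, 2, 87], [296, -88, 132, 1, 92], [298, -86, 132, 1, 91], [300, -84, 132, 1, 79], [302, -81, 132, 4, 119], [304, -79, 132, 3, 123], [306, -77, 132, 5, 125], [308, -75, 132, 5, 124], [310, -73, 132, 5, 122], [312, -71, 132, 5, 122], [314, -67, 130, 65, 80], [316, -65, 129, 81, 96], [318, -63, 129, 82, 133], [320, -62, 129, 81, 211], [322, -60, 129, 79, 127], [324, -58, 132, 8, 116], [326, -56, 132, 7, 113], [328, -54, 132, 7, 114], [330, -52, 132, 7, 112], [332, -50, 132, 8, 118], [334, -48, 132, 7, 115], [336, -46, 132, 8, 115], [338, -44, 132, 7, 116], [340, -42, 132, 7, 113], [342, -40, 132, 7, 113], [344, -38, 132, 7, 112], [346, -35, 132, 7, 113], [348, -33, 132, 7, 109]]
130
[[294, -90, 116, 1, 94], [296, -88, 116, 2, 99], [298, -86, 116, 1, 93], [300, -84, 116, 1, 88], [302, -81, 116, 5, 116], [304, -79, 116, 3, 114], [306, -77, 116, 5, 62], [308, -75, 116, 6, 45], [310, -73, 116, 6, 54], [312, -71, 116, 4, 116], [314, -69, 116, 5, 110], [316, -65, 117, 79, 98], [318, -63, 117, 81, 111], [320, -62, 117, 81, 107], [322, -60, 117, 80, 96], [324, -58, 116, 7, 12
[... 2034 characters left out ...]
 87, 161, 137], [318, -62, 87, 161, 137], [320, -61, 87, 161, 132], [322, -60, 87, 162, 131], [324, -59, 87, 162, 136], [326, -59, 120, 332, 136], [328, -56, 87, 161, 138], [330, -55, 88, 162, 138], [332, -54, 87, 160, 120], [334, -52, 79, 116, 128], [336, -50, 79, 116, 134], [338, -49, 79, 115, 133], [340, -47, 79, 116, 129], [342, -46, 79, 116, 143], [344, -44, 79, 115, 244], [346, -43, 79, 116, 246], [348, -42, 79, 116, 245]]
far wall [[58, 120, 32], [59, 120, 40], [59, 120, 47], [59, 120, 54], [59, 120, 62], [58, 121, 70], [59, 121, 75], [59, 121, 81], [62, 121, 82], [104, 122, 2]]
left end [[23, 152, 2], [23, 150, 1], [23, 148, 2], [23, 146, 1], [3, 138, 81], [4, 136, 80], [4, 135, 80]]
```

```bash
python3 -m creep '[0,0,0,0.15,0,0,1, 0,0,0,0.15,0,-1,1, 0,0,0,0.15,0,-2,1, 0,0,0,0.15,0,-3,1, 0,0,0,0.15,0,-4,1, 0,0,0,0.15,0,-5,1, 0,0,0,0.15,0,-5.6,1, 0,0,0,0.15,0,-5.6,1]'
python3 - <<'E'
from h import *
s=r.state(); w=cam('wrist'); P=wpts(s,w); T=tr(P); save(w,'w3.png'); print(tr(s['eef_pos'][None]),s['ft_force'])
for v in (130,165,185):
    print(v); print(np.c_[np.arange(280,350,3),T[v,280:350:3].round(0)].astype(int).tolist())
E
```

```text
time: 10.45
eef_pos: [0.584, 0.103, 0.105]
eef_rot: [-0.001, 0.653, 0.758, -0.001]
ft_force: [0.2, -0.2, -3.2]
finger_gap: 0.0097
grasp_force: 30.0
[[-58.34254527  55.45216661 105.02164003]] [ 0.18326189 -0.17895858 -3.19938968]
130
[[280, -97, 117, 1], [283, -95, 117, 1], [286, -92, 117, 0], [289, -90, 117, 0], [292, -87, 117, 1], [295, -84, 117, 1], [298, -81, 117, 5], [301, -78, 117, 7], [304, -76, 117, 7], [307, -73, 117, 7], [310, -71, 117, 5], [313, -65, 118, 81], [316, -64, 118, 80], [319, -62, 118, 82], [322, -60, 118, 81], [325, -58, 117, 7], [328, -56, 117, 6], [331, -53, 117, 7], [334, -50, 117, 8], [337, -48, 117, 7], [340, -45, 117, 8], [343, -43, 117, 7], [346, -40, 117, 8], [349, -38, 117, 7]]
165
[[280, -98, 86, 2], [283, -95, 86, 1], [286, -92, 86, 2], [289, -90, 86, 0], [292, -87, 86, 3], [295, -77, 96, 83], [298, -73, 99, 102], [301, -71, 99, 102], [304, -70, 99, 102], [307, -68, 99, 103], [310, -66, 99, 102], [313, -65, 99, 103], [316, -63, 99, 103], [319, -61, 99, 102], [322, -60, 99, 102], [325, -58, 99, 101], [328, -56, 99, 102], [331, -55, 99, 102], [334, -52, 93, 55], [337, -50, 93, 56], [340, -48, 93, 56], [343, -45, 93, 56], [346, -43, 93, 56], [349, -41, 93, 56]]
185
[[280, -98, 68, 2], [283, -96, 68, 1], [286, -93, 68, 2], [289, -90, 68, 1], [292, -88, 68, 1], [295, -77, 83, 81], [298, -73, 88, 103], [301, -72, 87, 102], [304, -70, 88, 102], [307, -68, 87, 102], [310, -67, 87, 102], [313, -65, 87, 101], [316, -63, 87, 102], [319, -62, 87, 101], [322, -60, 87, 102], [325, -58, 88, 103], [328, -56, 87, 101], [331, -55, 87, 102], [334, -52, 79, 56], [337, -50, 79, 56], [340, -47, 79, 57], [343, -45, 79, 56], [346, -43, 79, 56], [349, -41, 79, 56]]
```

```bash
python3 -m creep '[0,0,0,0,0,-0.3,1, 0,0,0,0,0,-0.6,1, 0,0,0,0,0,-0.9,1, 0,0,0,0,0,-1.2,1, 0,0,0,0,0,-1.5,1, 0,0,0,0,0,-1.7,1, 0,0,0,0,0,-1.75,1, 0,0,0,0,0,-1.75,1]'
```

```text
time: 11.17
eef_pos: [0.5854, 0.1032, 0.09]
eef_rot: [-0.0, 0.653, 0.758, -0.0]
ft_force: [0.6, -0.2, -2.8]
finger_gap: 0.0098
grasp_force: 30.0
```

```bash
python3 -m creep '[0,0,0,0,0,-0.15,1, 0,0,0,0,0,-0.25,1, 0,0,0,0,0,-0.25,1, 0,0,0,-0.1,0.5,-0.25,1, 0,0,0,-0.15,1,-0.25,1, 0,0,0,-0.23,1.5,-0.25,1, 0,0,0,-0.3,2,-0.25,1, 0,0,0,-0.35,2.3,-0.25,1]'
```

```text
time: 11.83
eef_pos: [0.5819, 0.1272, 0.0878]
eef_rot: [-0.0, 0.652, 0.758, 0.0]
ft_force: [-0.6, -0.3, -1.2]
finger_gap: 0.0098
grasp_force: 30.0
```

```bash
python3 -m creep '[0,0,0,0,0.1,0,1, 0,0,0,-0.02,0.15,0,1, 0,0,0,-0.03,0.2,0,1, 0,0,0,-0.04,0.25,0,1, 0,0,0,-0.05,0.3,0,1, 0,0,0,-0.05,0.35,0,1, 0,0,0,-0.06,0.4,0,1, 0,0,0,-0.06,0.4,0,1]'
```

```text
time: 12.5
eef_pos: [0.5815, 0.1301, 0.0878]
eef_rot: [0.0, 0.653, 0.758, 0.0]
ft_force: [-0.9, -0.9, -0.2]
finger_gap: 0.0102
grasp_force: 30.0
```

```bash
python3 -m creep '[0,0,0,0,0.05,0,1, 0,0,0,-0.01,0.1,0,1, 0,0,0,-0.02,0.15,0,1, 0,0,0,-0.03,0.2,0,1, 0,0,0,-0.03,0.25,0,1, 0,0,0,-0.05,0.3,0,1, 0,0,0,-0.05,0.3,0,1, 0,0,0,-0.05,0.3,0,1]'
```

```text
time: 13.17
eef_pos: [0.5815, 0.1305, 0.0882]
eef_rot: [0.002, 0.653, 0.757, -0.001]
ft_force: [1.0, -12.6, 1.3]
finger_gap: 0.01
grasp_force: 30.0
```

```bash
python3 -m creep '[0,0,0,0.02,-0.2,0,1, 0,0,0,0.02,-0.2,0,1, 0,0,0,0.02,-0.2,0,0.7, 0,0,0,0.02,-0.2,0,0.4, 0,0,0,0.02,-0.2,0,0, 0,0,0,0.02,-0.2,0,0, 0,0,0,0.02,-0.2,0,0, 0,0,0,0.02,-0.2,0,0]'
python3 -m creep '[0,0,0,0,0,1,0, 0,0,0,0,0,3,0, 0,0,0,0,0,6,0, 0,0,0,0,0,9,0, 0,0,0,-3,-1,10,0, 0,0,0,-7,-3,10,0, 0,0,0,-11,-4.4,10,-1, 0,0,0,-11,-4.4,10,-1]'
python3 - <<'E'
from h import *
s=r.state(); t=cam('top'); save(t,'top4.png'); w=cam('wrist'); save(w,'w4.png'); print(s['eef_pos'],s['eef_rot'])
P=pts(t); T=tr(P); W=tr(wpts(s,w)); np.savez('s4.npz',T=T,W=W,P=P,td=t['depth'])
for nm,Q in(('top',T),('wr',W)):
  m=(Q[...,2]>102)&(Q[...,2]<125)&(abs(Q[...,0]+58)<20)&(Q[...,1]>30)&(Q[...,1]<120); q=Q[m]; print(nm,len(q),q.min(0) if len(q) else 0,q.max(0) if len(q) else 0)
  m=(Q[...,2]>82)&(Q[...,2]<95)&(abs(Q[...,0]+62)<25)&(Q[...,1]>0)&(Q[...,1]<133); q=Q[m]; print(' lip',len(q),q.min(0) if len(q) else 0,q.max(0) if len(q) else 0)
E
```

```text
time: 13.83
eef_pos: [0.581, 0.1315, 0.0877]
eef_rot: [-0.0, 0.652, 0.758, 0.0]
ft_force: [-0.5, 0.2, 0.7]
finger_gap: 0.0429
grasp_force: 0.0
time: 14.5
eef_pos: [0.4645, 0.0857, 0.1862]
eef_rot: [-0.002, 0.653, 0.758, -0.002]
ft_force: [-0.2, -0.1, -1.9]
finger_gap: 0.0558
grasp_force: 0.0
[0.46452358 0.08569973 0.18622453] [-0.00172928  0.65257412  0.75771987 -0.00215181]
top 0 0 0
 lip 0 0 0
wr 983 [-60.74549706  55.6551139  102.04427349] [-48.3476919  105.89144927 118.6432694 ]
 lip 1884 [-73.77810653  28.07624727  82.00397457] [-52.6605125  132.46514212  94.96151924]
```

View pics/w4.png

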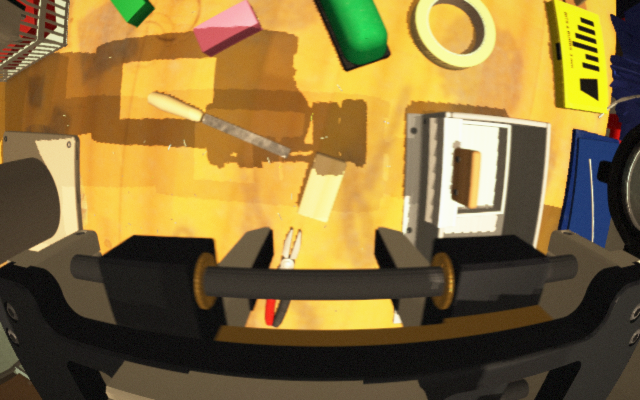

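The caddy hangs on the near wall at (430–505, 115–240). Its lip reaches y'=132.5, against the left end. The block is at (322,188). I'll measure the tray and block from this view.

```bash
python3 - <<'E'
from h import *
z=np.load('s4.npz'); W=z['W']; px=cv2.imread('pics/w4.png')
for v in (130,155,180,200,225):
    print(v,np.c_[np.arange(415,550,7),W[v,415:550:7].round(0)].astype(int).tolist())
print(px[180,440:500:6].tolist())
# block
Tw=W/1000; X=np.stack([.650+Tw[...,0]*C-Tw[...,1]*S_,.057+Tw[...,0]*S_+Tw[...,1]*C,Tw[...,2]],-1)
m=np.zeros((400,640),bool); m[140:235,290:360]=1; m&=(X[...,2]>.018)&(X[...,2]<.035)
q=X[m]; print(len(q),cv2.minAreaRect((q[:,:2]*1000).astype(np.float32)),q.mean(0))
E
```

```text
130 [[415, -76, 119, 5], [422, -69, 119, 11], [429, -78, 120, 62], [436, -74, 120, 71], [443, -72, 121, 84], [450, -65, 121, 84], [457, -57, 122, 82], [464, -26, 122, 32], [471, -16, 123, 30], [478, -6, 123, 29], [485, 3, 124, 30], [492, 14, 125, 27], [499, 23, 126, 29], [506, 24, 126, 43], [513, 55, 128, 12], [520, 55, 128, 28], [527, 55, 129, 43], [534, 54, 130, 57], [541, 55, 130, 70], [548, 57, 131, 80]]
155 [[415, -74, 90, 3], [422, -70, 91, 16], [429, -78, 95, 63], [436, -74, 97, 73], [443, -71, 98, 84], [450, -65, 98, 85], [457, -61, 99, 94], [464, -59, 100, 104], [471, -57, 102, 115], [478, -51, 102, 116], [485, 5, 95, 28], [492, 16, 96, 26], [499, 23, 97, 31], [506, 26, 98, 43], [513, 55, 97, 15], [520, 54, 98, 32], [527, 55, 100, 46], [534, 56, 101, 59], [541, 54, 103, 74], [548, 130, 99, 0]]
180 [[415, -72, 60, 1], [422, -69, 63, 17], [429, -78, 72, 68], [436, -73, 73, 75], [443, -70, 75, 85], [450, -62, 75, 83], [457, -60, 77, 94], [464, -59, 79, 107], [471, -56, 81, 116], [478, -2, 66, 30], [485, 9, 66, 27], [492, 19, 66, 26], [499, 23, 68, 37], [506, 55, 63, 4], [513, 5
[... 483 characters left out ...]
 [548, 141, 35, -1]]
225 [[415, -68, 4, 2], [422, -69, 13, 30], [429, -69, 21, 54], [436, -72, 30, 82], [443, -65, 31, 84], [450, -57, 30, 82], [457, -12, 4, 5], [464, -2, 4, 5], [471, 8, 3, 5], [478, 18, 3, 6], [485, 30, 3, 4], [492, 40, 3, 6], [499, 53, 2, 5], [506, 55, 6, 18], [513, 56, 11, 33], [520, 55, 16, 49], [527, 56, 20, 62], [534, 56, 25, 75], [541, 135, -3, -2], [548, 149, -3, -1]]
[[83, 101, 113], [243, 253, 251], [86, 113, 138], [33, 56, 86], [38, 69, 100], [58, 114, 168], [120, 219, 251], [239, 252, 252], [239, 252, 251], [231, 249, 247]]
2041 ((460.0489807128906, 82.73599243164062), (70.70419311523438, 36.014305114746094), 80.52632904052734) [0.46008121 0.08383421 0.02585144]
```

```bash
python3 -m creep '[0,0,-0.1,-0.2,-0.2,-2,-0.4, 0,0,-0.2,-0.2,-0.2,-5,-0.4, 0,0,-0.311,-0.2,-0.2,-9,-0.4, 0,0,-0.311,-0.2,-0.2,-12,-0.4, 0,0,-0.311,-0.2,-0.2,-14,-0.4, 0,0,-0.311,-0.2,-0.2,-14,-0.4, 0,0,-0.311,-0.2,-0.2,-14,-0.4, 0,0,-0.311,-0.2,-0.2,-14,-0.4]'
python3 - <<'E'
from h import *
s=r.state(); w=cam('wrist'); X=wpts(s,w); print(s['eef_pos'],s['eef_rot'],s['joint_pos'].round(2),s['finger_gap'])
q=s['eef_rot']; Rm=R.from_quat([q[1],q[2],q[3],q[0]]).as_matrix()
m=(X[...,2]>.018)&(X[...,2]<.035)&(np.hypot(X[...,0]-.462,X[...,1]-.084)<.06)
Q=(X[m]-s['eef_pos'])@Rm*1000; print(len(Q),np.percentile(Q,[1,50,99],axis=0).round(1))
E
```

```text
time: 15.27
eef_pos: [0.4712, 0.0855, 0.0497]
eef_rot: [0.001, 0.762, 0.648, 0.001]
ft_force: [-0.4, 0.2, 0.0]
finger_gap: 0.0651
grasp_force: 0.0
[0.47117585 0.08549611 0.04966315] [7.10623441e-04 7.61942519e-01 6.47643433e-01 1.03710663e-03] [ 0.07 -0.05  1.99  0.    1.19  0.23] 0.06506363502957045
4879 [[-28.6 -24.3  21.1]
 [  4.   -7.2  22.6]
 [ 31.5   9.7  29.8]]
```

```bash
python3 -m creep '[0,0,0,-0.7,0,0,-0.4, 0,0,0,-0.7,0,-1,-0.4, 0,0,0,-0.7,0,-2.5,-0.4, 0,0,0,-0.7,0,-3.5,-0.4, 0,0,0,-0.7,0,-3.8,-0.4, 0,0,0,-0.7,0,-3.8,-0.4, 0,0,0,-0.7,0,-3.8,0.3, 0,0,0,-0.7,0,-3.8,1]'
python3 -m creep '[0,0,0,0,0,0,1, 0,0,0,0,0,0,1, 0,0,0,0,0,0,1, 0,0,0,0,0,0,1, 0,0,0,0,0,0,1, 0,0,0,0,0,0,1, 0,0,0,0,0,0,1, 0,0,0,0,0,0,1]'
```

```text
time: 15.98
eef_pos: [0.4626, 0.0852, 0.0103]
eef_rot: [0.0, 0.762, 0.648, 0.0]
ft_force: [0.6, -0.3, 0.2]
finger_gap: 0.0561
grasp_force: 0.0
time: 16.65
eef_pos: [0.4625, 0.0852, 0.0101]
eef_rot: [0.0, 0.762, 0.648, 0.0]
ft_force: [-0.4, -0.7, 5.6]
finger_gap: 0.0347
grasp_force: 30.0
```

```bash
python3 -m creep '[0,0,0,0,0,2,1, 0,0,0,0,0,5,1, 0,0,-0.1,0,0,8,1, 0,0,-0.2,0,0,11,1, 0,0,-0.32,0,0,14,1, 0,0,-0.44,0,0,16,1, 0,0,-0.56,0,0,16,1, 0,0,-0.68,0,0,16,1]'
python3 -m creep '[0,0,-0.12,2,1,0,1, 0,0,-0.24,5,2,0,1, 0,0,-0.36,8,3,0,1, 0,0,-0.48,11,4,0,1, 0,0,-0.575,14,5,0,1, 0,0,-0.575,16,5.2,0,1, 0,0,-0.575,16.6,5.2,0,1, 0,0,-0.575,16.6,5.2,0,1]'
python3 - <<'E'
from h import *
s=r.state(); w=cam('wrist'); save(w,'w5.png'); X=wpts(s,w); W=tr(X); np.savez('s5.npz',W=W,X=X)
print(tr(s['eef_pos'][None]),s['eef_rot'],2*np.degrees(np.arctan2(s['eef_rot'][2],s['eef_rot'][1])),s['finger_gap'])
ez=s['eef_pos'][2]*1000
m=(abs(W[...,2]-ez-16)<5)&(abs(W[...,1]-82)<25)&(abs(W[...,0]+8)<60); Q=W[m]; print('block top',len(Q),np.percentile(Q,[1,50,99],axis=0).round(1) if len(Q) else 0)
E
```

```text
time: 17.32
eef_pos: [0.4631, 0.0853, 0.1715]
eef_rot: [0.0, 0.935, 0.354, 0.001]
ft_force: [-0.4, -0.2, -0.3]
finger_gap: 0.035
grasp_force: 30.0
time: 17.98
eef_pos: [0.6284, 0.137, 0.1684]
eef_rot: [0.0, 0.997, 0.077, -0.001]
ft_force: [-0.6, -0.4, -0.9]
finger_gap: 0.0347
grasp_force: 30.0
[[ -9.3543762   82.36886666 168.38207126]] [ 1.10169752e-04  9.97021462e-01  7.71185660e-02 -9.58722814e-04] 8.84592384429382 0.034748481325386986
block top 6147 [[-44.7  61.5 181.1]
 [  1.   81.8 185.2]
 [ 23.9 102.5 187.7]]
```

View pics/w5.png

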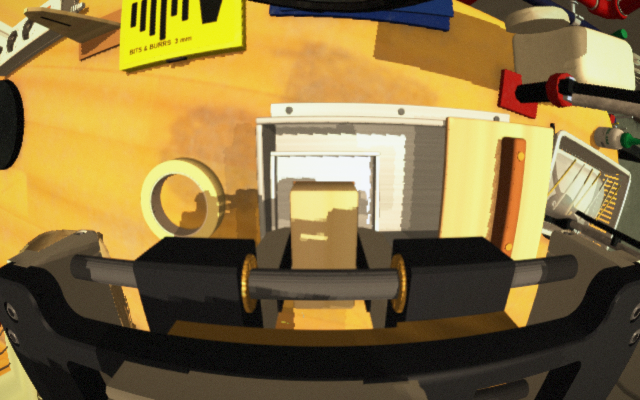

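The block is held in front, at (292–358, 180–270). It spans x' −45 to 24.5, above the tray (270–380, 152–232).

```bash
python3 -m creep '[0,0,0,0.2,0,-1,1, 0,0,0,0.2,0,-2.5,1, 0,0,0,0.2,0,-4,1, 0,0,0,0.2,0,-5.5,1, 0,0,0,0.2,0,-7,1, 0,0,0,0.2,0,-8.5,1, 0,0,0,0.2,0,-9.8,1, 0,0,0,0.2,0,-10.3,1]'
python3 - <<'E'
from h import *
s=r.state(); w=cam('wrist'); save(w,'w6.png'); X=wpts(s,w); W=tr(X); np.set_printoptions(suppress=True,linewidth=200)
print(tr(s['eef_pos'][None]),s['ft_force'])
for u in (282,325,370): print(u,np.c_[np.arange(140,260,5),W[140:260:5,u].round(0)].astype(int).tolist())
E
```

```text
time: 18.7
eef_pos: [0.6276, 0.1367, 0.0638]
eef_rot: [0.0, 0.997, 0.077, -0.002]
ft_force: [-0.0, 0.2, -1.3]
finger_gap: 0.0343
grasp_force: 30.0
[[-10.17890413  82.21032056  63.77089924]] [-0.037087    0.20673125 -1.31378321]
282 [[140, 44, 112, 7], [145, 41, 112, 7], [150, 37, 112, 7], [155, 33, 112, 6], [160, 29, 112, 6], [165, 31, 107, 45], [170, 25, 110, 26], [175, 22, 109, 28], [180, 19, 110, 28], [185, 15, 110, 28], [190, 12, 110, 29], [195, 9, 110, 29], [200, 5, 110, 30], [205, 2, 110, 31], [210, -1, 110, 31], [215, -5, 110, 31], [220, -9, 110, 31], [225, -12, 110, 31], [230, -1, 104, 71], [235, -2, 104, 78], [240, -2, 103, 85], [245, -2, 102, 92], [250, -2, 101, 99], [255, -2, 100, 104]]
325 [[140, 44, 81, 9], [145, 40, 81, 7], [150, 37, 81, 6], [155, 33, 81, 8], [160, 30, 81, 7], [165, 31, 81, 44], [170, 25, 81, 28], [175, 22, 81, 28], [180, 18, 81, 27], [185, 23, 81, 67], [190, 20, 81, 68], [195, 18, 81, 69], [200, 15, 81, 71], [205, 13, 81, 73], [210, 11, 81, 75], [215, 9, 81, 76], [220, 6, 81, 77], [225, 4, 81, 78], [230, 2, 81, 80], [235, 0, 81, 83], [240, -2, 81, 84], [245, -4, 81, 85], [250, -7, 81, 87], [255, -8, 81, 89]]
370 [[140, 45, 48, 7], [145, 41, 48, 8], [150, 37, 48, 7], [155, 34, 48, 8], [160, 30, 48, 6], [165, 31, 54, 45], [170, 25, 51, 27], [175, 22, 51, 28], [180, 19, 51, 28], [185, 16, 51, 29], [190, 13, 51, 31], [195, 9, 51, 30], [200, 6, 51, 30], [205, 2, 50, 31], [210, -1, 50, 31], [215, -5, 50, 31], [220, -8, 50, 33], [225, -12, 50, 32], [230, -2, 56, 70], [235, -1, 57, 79], [240, -2, 58, 85], [245, -2, 59, 93], [250, -1, 60, 99], [255, -2, 61, 105]]
```

```bash
python3 - <<'E'
from h import *
W=np.load('s5.npz')['W']; np.set_printoptions(suppress=True,linewidth=200)
print('before',W[180:275:6,325].round(0).astype(int).tolist())
s=r.state(); w=cam('wrist'); X=wpts(s,w); W=tr(X); print(s['eef_pos'],s['ft_force'],s['finger_gap'])
print('now',W[180:300:6,325].round(0).astype(int).tolist())
t=cam('side'); T=tr(pts(t)); 
m=(T[...,2]>30)&(abs(T[...,0])<75)&(T[...,1]>0)&(T[...,1]<140); vv,uu=np.where(m); print(vv.min(),vv.max(),uu.min(),uu.max())
v0,v1,u0,u1=130,280,330,480
cv2.imwrite('pics/s7.png',cv2.resize(cv2.cvtColor(t['pixels'][v0:v1,u0:u1],cv2.COLOR_RGB2BGR),None,fx=4,fy=4,interpolation=cv2.INTER_CUBIC))
E
```

```text
before [[2, 80, 31], [24, 81, 176], [23, 81, 185], [20, 81, 186], [16, 81, 185], [13, 81, 185], [10, 81, 186], [7, 81, 186], [4, 81, 186], [0, 81, 185], [-3, 81, 184], [-6, 81, 186], [-10, 81, 185], [-13, 81, 185], [-17, 81, 184], [21, 82, 268]]
[0.62752955 0.13676556 0.06354347] [-0.68336316  0.68663096 -1.0692646 ] 0.034782273094688315
now [[18, 81, 28], [22, 81, 66], [19, 81, 69], [16, 81, 69], [14, 81, 72], [11, 81, 74], [8, 81, 76], [5, 81, 78], [2, 81, 79], [0, 81, 81], [-2, 81, 83], [-5, 81, 84], [-8, 81, 86], [-10, 81, 89], [-13, 81, 90], [20, 82, 162], [19, 82, 163], [19, 82, 166], [18, 82, 166], [16, 82, 166]]
25 216 365 433
```

View pics/s7.png

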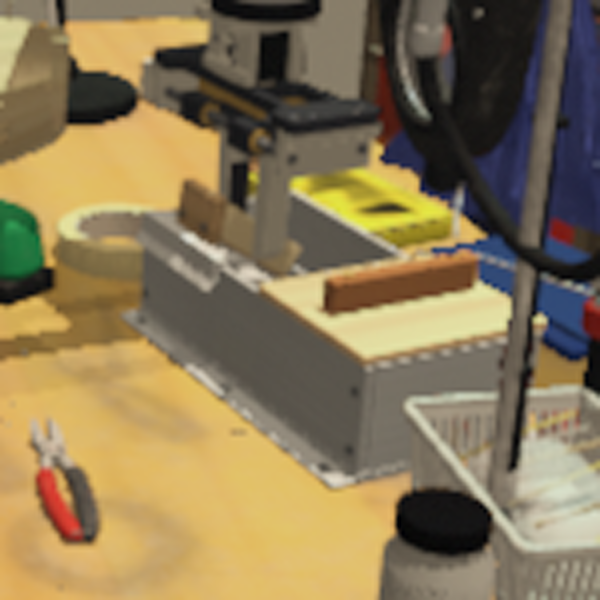

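The block's near end caught on the grip and pivoted in the pads: far end down by about 0.6 rad. The caddy is still hooked at (190,265). The block has now passed the lip, so lowering the far edge onto the tray floor should swing it level again.

```bash
python3 -m creep '[0,0,0,-0.1,0,-0.2,1, 0,0,0,-0.2,0,-0.4,1, 0,0,0,-0.3,0,-0.6,1, 0,0,0,-0.35,0,-0.8,1, 0,0,0,-0.4,-0.05,-1.0,1, 0,0,0,-0.4,-0.05,-1.2,1, 0,0,0,-0.4,-0.05,-1.3,1, 0,0,0,-0.4,-0.05,-1.3,1]'
python3 - <<'E'
from h import *
s=r.state(); w=cam('wrist'); W=tr(wpts(s,w)); print(tr(s['eef_pos'][None]),s['ft_force'],s['finger_gap'])
print('blk',W[170:290:6,325].round(0).astype(int).tolist())
print('tray',W[160:225:6,280].round(0).astype(int).tolist())
E
```

```text
time: 19.52
eef_pos: [0.6259, 0.1366, 0.0533]
eef_rot: [0.0, 0.997, 0.077, -0.0]
ft_force: [1.0, -0.5, -0.7]
finger_gap: 0.0349
grasp_force: 30.0
[[-11.85991241  82.36535156  53.29618895]] [ 1.00747154 -0.47680718 -0.71454574] 0.034864897183980746
blk [[25, 81, 27], [21, 81, 28], [18, 81, 28], [20, 81, 57], [53, 82, 220], [14, 81, 61], [11, 81, 61], [8, 81, 65], [6, 81, 67], [3, 81, 69], [0, 81, 70], [-3, 81, 72], [-5, 81, 73], [-8, 81, 75], [-10, 81, 77], [-13, 81, 79], [-14, 81, 82], [18, 82, 153], [17, 82, 154], [16, 82, 155]]
tray [[29, 112, 7], [30, 107, 46], [24, 109, 29], [20, 110, 28], [16, 109, 29], [13, 110, 29], [9, 110, 29], [5, 110, 30], [1, 110, 31], [-3, 110, 31], [-7, 110, 32]]
```

```bash
python3 -m creep '[0,0,0,-0.03,0,-0.2,1, 0,0,0,-0.06,0,-0.4,1, 0,0,0,-0.1,0,-0.6,1, 0,0,0,-0.15,0,-0.75,1, 0,0,0,-0.2,-0.03,-0.9,1, 0,0,0,-0.2,-0.03,-1.0,1, 0,0,0,-0.2,-0.03,-1.1,1, 0,0,0,-0.2,-0.03,-1.1,1]'
python3 - <<'E'
from h import *
s=r.state(); w=cam('wrist'); W=tr(wpts(s,w)); print(tr(s['eef_pos'][None]),s['ft_force'],s['finger_gap'])
print('blk',W[170:290:6,325].round(0).astype(int).tolist())
print('tray',W[160:225:6,280].round(0).astype(int).tolist())
E
```

```text
time: 20.23
eef_pos: [0.6267, 0.1369, 0.0476]
eef_rot: [-0.0, 0.997, 0.077, 0.003]
ft_force: [-7.6, -1.2, 25.0]
finger_gap: 0.0348
grasp_force: 30.0
[[-11.00453336  82.47227796  47.64031199]] [-7.56804676 -1.21940614 24.96310135] 0.034800262993976545
blk [[29, 81, 44], [23, 81, 27], [19, 81, 27], [20, 81, 51], [18, 81, 54], [15, 81, 56], [12, 81, 57], [9, 81, 59], [7, 81, 62], [4, 81, 63], [1, 81, 65], [-2, 81, 66], [-4, 81, 69], [-7, 81, 70], [-9, 81, 72], [-12, 81, 73], [-15, 81, 75], [19, 82, 148], [17, 82, 149], [16, 82, 150]]
tray [[31, 112, 8], [31, 107, 43], [28, 107, 44], [22, 109, 27], [18, 109, 28], [14, 109, 28], [11, 109, 28], [7, 109, 29], [3, 109, 29], [0, 109, 31], [-4, 109, 31]]
```

Pressing reached 25 N without pivoting it. I'll ease off, shift it towards the far wall so the near end can swing down freely, and release.

```bash
python3 -m creep '[0,0,0,0,0,0.3,1, 0,0,0,0,0,0.5,1, 0,0,0,0.3,0.05,0.5,1, 0,0,0,0.6,0.1,0.5,1, 0,0,0,0.8,0.1,0.5,1, 0,0,0,0.8,0.1,0.5,1, 0,0,0,0.8,0.1,0.4,1, 0,0,0,0.8,0.1,0.4,1]'
python3 - <<'E'
from h import *
s=r.state(); w=cam('wrist'); W=tr(wpts(s,w)); print(tr(s['eef_pos'][None]),s['ft_force'],s['finger_gap'])
print('blk',W[164:290:6,325].round(0).astype(int).tolist())
print('tray',W[160:225:6,280].round(0).astype(int).tolist())
E
```

```text
time: 20.95
eef_pos: [0.6326, 0.1375, 0.0475]
eef_rot: [-0.0, 0.997, 0.077, 0.0]
ft_force: [-2.5, -0.9, 8.8]
finger_gap: 0.0352
grasp_force: 30.0
[[-5.05141365 82.19248079 47.50419736]] [-2.45608495 -0.94918534  8.8006365 ] 0.03519797132063288
blk [[34, 81, 6], [30, 81, 7], [32, 81, 44], [25, 81, 27], [27, 81, 52], [24, 81, 54], [21, 81, 56], [18, 81, 57], [15, 81, 58], [12, 81, 61], [10, 81, 63], [7, 81, 64], [4, 81, 66], [2, 81, 68], [-1, 81, 69], [-3, 81, 72], [-6, 81, 74], [-8, 81, 75], [25, 82, 148], [24, 82, 149], [23, 82, 151]]
tray [[37, 111, 6], [33, 111, 7], [28, 112, 6], [31, 106, 44], [24, 109, 27], [20, 109, 28], [17, 109, 28], [13, 109, 29], [9, 109, 29], [5, 109, 30], [1, 109, 30]]
```

```bash
python3 -m creep '[0,0,0,0,0,0.3,1, 0,0,0,0,0,0.3,0.3, 0,0,0,0,0,0.3,0, 0,0,0,0,0,0.3,0, 0,0,0,0,0,0.3,0, 0,0,0,0,0,0.3,0, 0,0,0,0,0,0.3,0, 0,0,0,0,0,0.3,0]'
python3 - <<'E'
from h import *
s=r.state(); w=cam('wrist'); W=tr(wpts(s,w)); print(tr(s['eef_pos'][None]),s['ft_force'],s['finger_gap'])
print('blk',W[164:290:6,325].round(0).astype(int).tolist())
print('tray',W[160:225:6,280].round(0).astype(int).tolist())
E
```

```text
time: 21.67
eef_pos: [0.6321, 0.1374, 0.0496]
eef_rot: [0.0, 0.997, 0.077, -0.0]
ft_force: [-0.5, -0.1, 0.6]
finger_gap: 0.0462
grasp_force: 0.0
[[-5.64923847 82.17166973 49.60214936]] [-0.53012077 -0.14556404  0.56026212] 0.04623581807532547
blk [[33, 81, 8], [29, 81, 7], [31, 81, 45], [24, 81, 27], [20, 81, 27], [22, 81, 49], [19, 81, 54], [16, 81, 55], [13, 81, 55], [9, 81, 55], [6, 81, 56], [2, 81, 55], [-1, 81, 56], [-4, 81, 57], [-7, 81, 58], [-11, 81, 58], [-14, 81, 59], [-18, 81, 59], [24, 81, 149], [24, 82, 152], [23, 81, 152]]
tray [[36, 111, 8], [32, 112, 7], [28, 112, 7], [30, 106, 45], [23, 109, 27], [19, 109, 28], [16, 109, 29], [12, 109, 30], [8, 109, 30], [4, 109, 30], [0, 109, 31]]
```

The block dropped flat: its top runs z 54→59, 26 mm above the sloping tray floor all along. Retreating straight up, then checking.

```bash
python3 -m creep '[0,0,0,0,0,0.5,0, 0,0,0,0,0,1.5,0, 0,0,0,0,0,3,0, 0,0,0,0,0,5,0, 0,0,0,0,0,8,0, 0,0,0,0,0,11,0, 0,0,0,0,0,14,0, 0,0,0,0,0,16,0]'
python3 -m creep '[0,0,0,-4,-1,0,0, 0,0,0,-8,-4,0,0, 0,0,0,-11,-8,0,0, 0,0,0,-14,-12,0,0, 0,0,0,-17,-16,0,0, 0,0,0,-19,-20,0,0, 0,0,0,-20,-23,0,0, 0,0,0,-20,-23,0,0]'
python3 - <<'E'
from h import *
t=cam('top'); P=pts(t); T=tr(P); d=t['depth']; np.savez('s8.npz',P=P,T=T)
def st(n,Q): print(n,len(Q),np.percentile(Q,[1,50,99],axis=0).round(0).tolist() if len(Q) else '')
def sel(x0,x1,y0,y1,z0,z1): return T[(T[...,0]>x0)&(T[...,0]<x1)&(T[...,1]>y0)&(T[...,1]<y1)&(T[...,2]>z0)&(T[...,2]<z1)]
st('grip',sel(-85,-35,20,133,100,125)); st('lip',sel(-85,-67,0,139,72,95)); st('block',sel(-54,35,50,115,48,68)); st('cleat',sel(-70,70,-140,20,100,120)); 
im=cv2.cvtColor(t['pixels'],cv2.COLOR_RGB2BGR)[60:260,200:460]; cv2.imwrite('pics/top8.png',cv2.resize(im,None,fx=3,fy=3,interpolation=cv2.INTER_CUBIC))
E
```

```text
time: 22.38
eef_pos: [0.6333, 0.1376, 0.2149]
eef_rot: [-0.0, 0.997, 0.077, 0.002]
ft_force: [1.0, -0.3, 0.7]
finger_gap: 0.0466
grasp_force: 0.0
time: 23.05
eef_pos: [0.4306, -0.0952, 0.2112]
eef_rot: [0.001, 0.997, 0.076, 0.001]
ft_force: [0.1, 0.6, 0.7]
finger_gap: 0.0464
grasp_force: 0.0
grip 117 [[-57.0, 58.0, 100.0], [-53.0, 82.0, 115.0], [-45.0, 106.0, 123.0]]
lip 93 [[-71.0, 34.0, 72.0], [-69.0, 87.0, 81.0], [-67.0, 133.0, 91.0]]
block 222 [[-26.0, 66.0, 49.0], [-2.0, 83.0, 57.0], [27.0, 101.0, 64.0]]
cleat 237 [[-55.0, -86.0, 101.0], [-3.0, -79.0, 112.0], [53.0, -72.0, 118.0]]
```

View pics/top8.png

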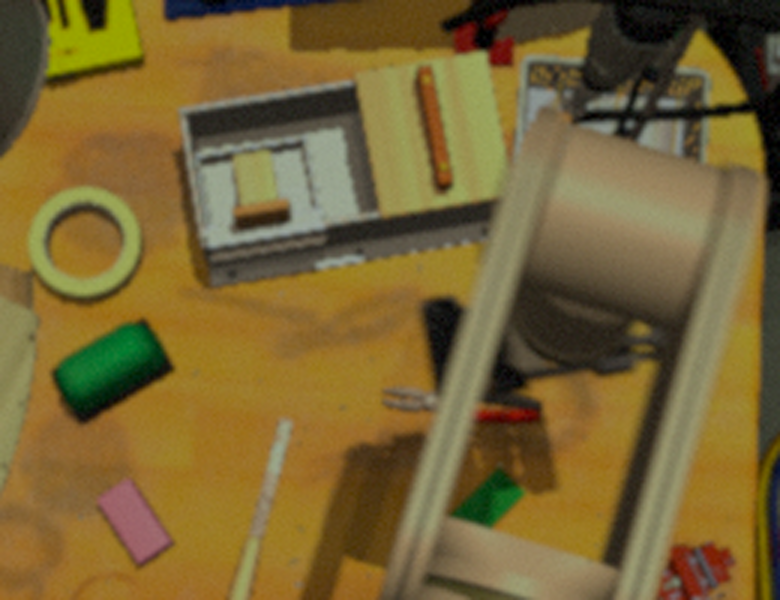

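The cover is at the right stop, with its cleat at (433,128). The caddy hangs at the left end (195–325, 140–250) and the block lies flat in it at (257,185). Pliers, tape and green sander haven't moved.

```bash
python3 -c "
from cell import r
print(r.sign_off())"
```

```text
the job is handed in; nothing more can be done
None
```

I handed the job in at about 23 s: the cover is at its right stop, the caddy hangs on the near wall against the left end, and the sanding block lies flat in it (it caught on the caddy's grip on the way in, so I released it slightly tilted and it dropped flat).

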